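# Dry a batch of steam-bent bows

### The job

Take the dry, pale bows off the dryer's rail and stand them on their feet on the brown board, then drape every damp, darker bow from the bench over the rail, one leg each side, spread out along it so that warm air passes between neighbours (at least 15 mm apart). When the batch is loaded, slide the yellow lock tab as far as it goes away from under the green start button, press the button fully down and let it up, and slide the tab fully home again so that nobody can press it by accident. Leave the rule and the tape roll where they lie.

Things in the scene. Friction and masses are not known exactly. Their poses are not given: they have to be found in the camera images.
- dryer: bench dryer, fixed: grey warm-air base 110 x 480 x 55 mm (in y from -300 to +180 mm), square steel rail over it, black control box at its -y end (x -90 to 55, y -300 to -200 mm, top 75 mm above the bench). Origin on the bench under the middle of the rail; x across the rail (-x is the robot side), y along the rail, z up
- rail_mid (a point): middle of the rail's top line, 135 mm above the bench; axes as the dryer's. The rail is an 18 mm square tube along y, 362 mm long, straight and level, carried by a square post at each end that does not rise above it (inner faces of the posts at y = -163 and +163 mm). A bow hung right straddles it, crown resting on it, legs at -x and +x, its feet 87 mm above the bench
- start_cap (a point): centre of the top of the green start button on the control box: round cap of 34 mm diameter, top 97 mm above the bench, moving down; at 12 mm in x and -250 mm in y from the dryer's origin
- start_button (a joint): travel of the start button in m: 0 up, 0.008 fully down; spring return, 2 N to start and 6 N at the bottom. While the lock tab's fork is under the cap it cannot go down
- lock_knob (a point): centre of the top of the yellow knob on the lock tab: upright round knob of 16 mm diameter standing 26 mm high on the 8 mm thick tab, knob top 110 mm above the bench; when locked it is 53 mm on the -x side of the button's axis (dryer frame). The tab's fork reaches under the button's cap
- lock_tab (a joint): how far the lock tab is drawn out in m: 0 locked (home), 0.030 fully drawn along the dryer's -x, against its stop; moves with about 1.5 N of friction and stays where it is left; the button is free only from about 0.026
- out_board: brown board 170 x 290 x 19 mm lying flat on the bench, fixed; origin at the centre of its underside, x along the 170 mm, y along the 290 mm
- dry_bow_1: a dry, pale bow: U-shaped arch of bent ash, strip 54 mm wide, 20 mm thick; 104 mm over its two legs (64 mm between them), 68 mm high, inside of its round crown 48 mm above its feet. Origin: centre of the underside, between the feet; x from leg to leg, y along the 54 mm width, z up through the crown. Hangs on the rail at the start. About 0.1 kg
- dry_bow_2: a dry, pale bow: U-shaped arch of bent ash, strip 54 mm wide, 20 mm thick; 104 mm over its two legs (64 mm between them), 68 mm high, inside of its round crown 48 mm above its feet. Origin: centre of the underside, between the feet; x from leg to leg, y along the 54 mm width, z up through the crown. Hangs on the rail at the start. About 0.1 kg
- damp_bow_1: a damp, darker bow: U-shaped arch of bent ash, strip 54 mm wide, 20 mm thick; 104 mm over its two legs (64 mm between them), 68 mm high, inside of its round crown 48 mm above its feet. Origin: centre of the underside, between the feet; x from leg to leg, y along the 54 mm width, z up through the crown. Stands on the bench at the start; may be absent. About 0.13 kg
- damp_bow_2: a damp, darker bow: U-shaped arch of bent ash, strip 54 mm wide, 20 mm thick; 104 mm over its two legs (64 mm between them), 68 mm high, inside of its round crown 48 mm above its feet. Origin: centre of the underside, between the feet; x from leg to leg, y along the 54 mm width, z up through the crown. Stands on the bench at the start; may be absent. About 0.13 kg
- damp_bow_3: a damp, darker bow: U-shaped arch of bent ash, strip 54 mm wide, 20 mm thick; 104 mm over its two legs (64 mm between them), 68 mm high, inside of its round crown 48 mm above its feet. Origin: centre of the underside, between the feet; x from leg to leg, y along the 54 mm width, z up through the crown. Stands on the bench at the start; may be absent. About 0.13 kg
- rule: folded yellow rule 18 x 235 x 16 mm, a bystander; origin at the centre of its underside, y along it
- tape_roll: roll of tape, 100 mm across and 25 mm high, a bystander; origin at the centre of its underside
Things that resemble listed ones, but are neither listed nor needed, are in the scene too. Leave any black look-alike of the damp_bow_3 alone.

How it is judged:
On the way, in this order (a step that is already met when the one before it is completed fails the run):
1. the dry bows stand on the brown board and every damp bow hangs on the rail, released, with clear air between neighbours, the button still locked (z of damp_bow_1 in the frame of dryer between 0.079 and 0.095 m and x of damp_bow_1 in the frame of dryer between -0.025 and 0.025 m and y of damp_bow_1 in the frame of dryer between -0.165 and 0.165 m and angle between each of damp_bow_1, damp_bow_2, damp_bow_3's own z axis and vertical below 0.3 rad and z of damp_bow_2 in the frame of dryer between 0.079 and 0.095 m and x of damp_bow_2 in the frame of dryer between -0.025 and 0.025 m and y of damp_bow_2 in the frame of dryer between -0.165 and 0.165 m and z of damp_bow_3 in the frame of dryer between 0.079 and 0.095 m and x of damp_bow_3 in the frame of dryer between -0.025 and 0.025 m and y of damp_bow_3 in the frame of dryer between -0.165 and 0.165 m and x of dry_bow_1 in the frame of out_board between -0.075 and 0.075 m and y of dry_bow_1 in the frame of out_board between -0.135 and 0.135 m and z of dry_bow_1 in the frame of out_board between 0.014 and 0.025 m and angle between each of dry_bow_1, dry_bow_2's own z axis and vertical below 0.1 rad and x of dry_bow_2 in the frame of out_board between -0.075 and 0.075 m and y of dry_bow_2 in the frame of out_board between -0.135 and 0.135 m and z of dry_bow_2 in the frame of out_board between 0.014 and 0.025 m and distance between damp_bow_1 and damp_bow_2 above 0.064 m and distance between each of damp_bow_1, damp_bow_2 and damp_bow_3 above 0.064 m and contact force between the fingers and damp_bow_1 below 0.3 N and contact force between the fingers and damp_bow_2 below 0.3 N and contact force between the fingers and damp_bow_3 below 0.3 N and contact force between the fingers and dry_bow_1 below 0.3 N and contact force between the fingers and dry_bow_2 below 0.3 N and linear speed of each of damp_bow_1, damp_bow_2, damp_bow_3, dry_bow_1, dry_bow_2 below 0.05 m/s and value of joint lock_tab below 0.004 m and value of joint start_button below 0.0015 m), for 0.3 s.
2. the lock tab is drawn fully aside, the button still up (value of joint lock_tab above 0.027 m and value of joint start_button below 0.0015 m), for 0.2 s.
3. the start button is pressed fully down (value of joint start_button above 0.0065 m and value of joint lock_tab above 0.025 m), for 0.1 s.
4. the button is up and the lock tab is fully home again under its cap (value of joint lock_tab below 0.004 m and value of joint start_button below 0.0015 m), for 0.2 s.
At the end, for the whole second after the job is handed in: Damp bows draped over the rail (crown on it to 8 mm, 25 mm of its line, 165 mm of its middle, upright to 0.3 rad), origins 64 mm or more apart (10 mm of air); dry bows upright on the brown board (origins within 75, 135 mm of its centre); lock tab within 4 mm of home, button up (all of step 4 and z of damp_bow_1 in the frame of dryer between 0.079 and 0.095 m and x of damp_bow_1 in the frame of dryer between -0.025 and 0.025 m and y of damp_bow_1 in the frame of dryer between -0.165 and 0.165 m and angle between each of damp_bow_1, damp_bow_2, damp_bow_3's own z axis and vertical below 0.3 rad and z of damp_bow_2 in the frame of dryer between 0.079 and 0.095 m and x of damp_bow_2 in the frame of dryer between -0.025 and 0.025 m and y of damp_bow_2 in the frame of dryer between -0.165 and 0.165 m and z of damp_bow_3 in the frame of dryer between 0.079 and 0.095 m and x of damp_bow_3 in the frame of dryer between -0.025 and 0.025 m and y of damp_bow_3 in the frame of dryer between -0.165 and 0.165 m and x of dry_bow_1 in the frame of out_board between -0.075 and 0.075 m and y of dry_bow_1 in the frame of out_board between -0.135 and 0.135 m and z of dry_bow_1 in the frame of out_board between 0.014 and 0.025 m and angle between each of dry_bow_1, dry_bow_2's own z axis and vertical below 0.1 rad and x of dry_bow_2 in the frame of out_board between -0.075 and 0.075 m and y of dry_bow_2 in the frame of out_board between -0.135 and 0.135 m and z of dry_bow_2 in the frame of out_board between 0.014 and 0.025 m and distance between damp_bow_1 and damp_bow_2 above 0.064 m and distance between each of damp_bow_1, damp_bow_2 and damp_bow_3 above 0.064 m); the robot touches nothing.
It fails at once if the rule is pushed more than 30 mm from its place (distance of rule from where it was at the start of the episode above 0.03 m).
It fails at once if the tape roll is pushed more than 30 mm from its place (distance of tape_roll from where it was at the start of the episode above 0.03 m).
Of damp_bow_1, damp_bow_2, damp_bow_3 only 2 to 3 are there at a start; the rules pass over those that are not, and their reading is None.
At some moment in a run one of damp_bow_1, damp_bow_2, damp_bow_3 may be knocked a few centimetres aside while the robot is not near it.
Once in a run the grip may slacken for a moment while it holds something.
It also fails if it takes over 210 s, if anything falls off the work surface, if the arm or the gripper's body presses on something with over 40 N, if the wrist force passes 120 N, or if a joint passes its speed limit or range.

### The arm

A 6-joint arm with a two-finger parallel gripper is mounted at the origin on a cart in front of the work surface, level with it; the furniture and walls round the work are solid. World frame = base frame: x ahead of the robot, y to its left, z up, the work surface at z = 0. Lengths are in m, angles in rad, forces in N, time in s.
With the tool pointing down it reaches from about 0.35 to 0.925 m from the base axis. Payload 6.4 kg.
Tool frame: the origin (TCP) lies between the finger pads; the fingertips stand 17 mm ahead of it and the grasp point (between the pads) lies 2 mm behind it; x points along the fingers, z is the direction in which the jaws open and shut, and the axes are right-handed (so a half turn about x gives the same grasp; the last joint's range is limited). The gripper opens to 94 mm and grips with 3 to 60 N. Pads are 16 mm wide; open, the fingers measure 119 mm over their backs; the gripper's body (75 mm by 177 mm) begins 78 mm behind the grasp point.
Start: joints at [-1.413, 0.245, 1.558, -0, 1.339, -0.174], TCP at [0.212, -0.615, 0.222] pointing down, gripper open.
Joint ranges: [-3.13, 3.13], [-1.02, 2.26], [0.13, 2.54], [-0.95, 4.09], [0.21, 2.88], [-2.74, 2.74]. Speed limits (rad/s): [2.57, 2.57, 3.14, 3.14, 3.14, 3.14].

### API

Orientations are given as a rotation vector (axis times angle).
In Python, from cell import telemetry, camera, order gives the robot as it stands. The module is installed in compiled form; this text tells all that it offers.
- The arm moves only by the tool move_arm, never from a script. Its argument "plan" is a list that holds one entry, the list of rows, each a list of 7 numbers: the turn, a rotation vector about the tool's x, y, z in rad, then the shift along the tool's x, y, z in mm, then the finger opening in mm, from 0 to 94. In form: [[[rx, ry, rz, tx, ty, tz, grip], ...]]. A call has 1 to 12 rows; each row is the pose to reach, as a shift and turn from the pose commanded when the call began, along the tool's axes at that moment; what a row does not reach only later rows make up. A row lasts 1/12 s, in which the tool goes at most 41.7 mm and 7.16 degrees, less where a joint would pass 70% of its speed; a pose out of reach is approached as far as the arm can. A call with a gripper value outside its range is refused whole. The fingers move at their own pace and stop on an object; "newtons" is the grip in N (left out, the last holds). Time passes only in rows, so rows that repeat a pose let the fingers close. It gives the time, the measured TCP pose, the force and the opening at its end, in the units of the state.
- telemetry.sense(): the state, without advancing time (a new reading comes with each control period).
- camera(name): name is "scene" or "top"; returns a dict with "img" (480x640x3 uint8, red, green, blue), "intrinsics" (3x3 intrinsics, pixels), "extrinsics" (4x4, takes a point from world to camera coordinates). Camera axes: x right, y up, looking along -z (the intrinsics and any distortion apply to the point x, -y, -z); pixel columns grow to the right and rows downward; lengths in m; the calibration is good to about 2 mm. A picture is of the moment at which its call begins. There is no depth.
- order.job_done(): hands the job in, once; it reports no verdict.
The state is a dict: "t": time; "joints": joint angles; "qvel": joint speeds; "joint_efforts": joint torques, N m; "tool_pos": TCP position; "eef_rot": TCP orientation; "wrist_force": force on the tool from outside, world axes, zero at the start; "ft_torque": the same for the moment, N m; "width": finger opening in m.
Only numpy, scipy, OpenCV 4.12 (cv2) and the standard library are available. Lean on these libraries where they do the work, as an engineer would, in place of code of your own. Each camera call takes 0.05 s, during which the arm holds its last target. There are 200 camera calls.

## Working session

There is one attempt and no reset: what is moved stays moved. The work goes in short steps, Python scripts to look and compute and a tool call to move; the robot and the scene stay as the last step left them, time stands still between calls to the robot, and variables do not carry over. Pictures are saved under pics/ and viewed, about 12 in all and at most 16, crops included, and the job is handed in when it is done.

Besides the shell and the picture viewer there is one more tool, called after ">>>" by a JSON object that holds its "fn" and its "kwargs". move_arm: Moves the arm, as the interface text tells. Its arguments: {"type":"object","properties":{"plan":{"type":"array"},"newtons":{"type":"number"}},"required":["plan"]}

```bash
mkdir -p pics
python3 - <<'E'
from cell import telemetry,camera
import cv2,numpy as np
s=telemetry.sense(); print(s)
for n in("scene","top"):
    c=camera(n); cv2.imwrite(f"pics/{n}0.png",c["img"][:,:,::-1]); print(n,c["intrinsics"].tolist(),np.round(c["extrinsics"],4).tolist(),c.keys())
E
```

```text
{'t': 0.0, 'joints': array([-1.41311086e+00,  2.45808297e-01,  1.55897980e+00, -5.50737579e-06,
        1.33866587e+00, -1.74048513e-01]), 'qvel': array([ 0.00020201, -0.000861  ,  0.00142506, -0.00053284,  0.00152634,
        0.00050885]), 'joint_efforts': array([-1.60538957e-04, -4.15841711e+01, -3.14597940e+01,  6.84383372e-02,
        3.33437312e-02, -1.58079174e-04]), 'tool_pos': array([ 0.21164214, -0.6139977 ,  0.2213674 ]), 'eef_rot': array([ 0.96272561,  1.34941454, -0.96053437]), 'wrist_force': array([ 0.13162522, -0.09291339,  0.25024013]), 'ft_torque': array([-0.01224959,  0.04421965, -0.07037362]), 'width': 0.09412155044962775}
scene [[601.1032843343612, 0.0, 326.4142790221223], [0.0, 601.1032843343612, 245.56068926636704], [0.0, 0.0, 1.0]] [[-0.7814, -0.624, 0.0024, 0.4248], [0.4631, -0.5773, 0.6725, -0.3145], [-0.4183, 0.5266, 0.7401, -1.4838], [0.0, 0.0, 0.0, 1.0]] dict_keys(['img', 'intrinsics', 'extrinsics'])
top [[469.57500013976835, 0.0, 319.0328491151892], [0.0, 469.57500013976835, 238.48796341057604], [0.0, 0.0, 1.0]] [[-0.0008, -0.9998, 0.018, -0.0166], [0.9945, 0.0011, 0.1043, -0.5267], [-0.1043, 0.018, 0.9944, -1.4487], [0.0, 0.0, 0.0, 1.0]] dict_keys(['img', 'intrinsics', 'extrinsics'])
```

View pics/scene0.png

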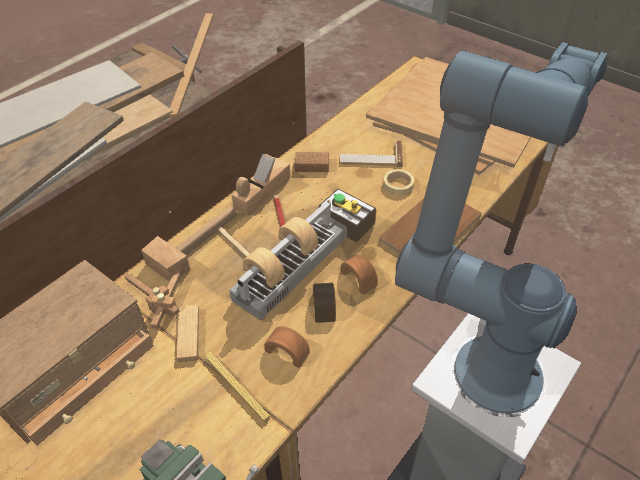

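View pics/top0.png

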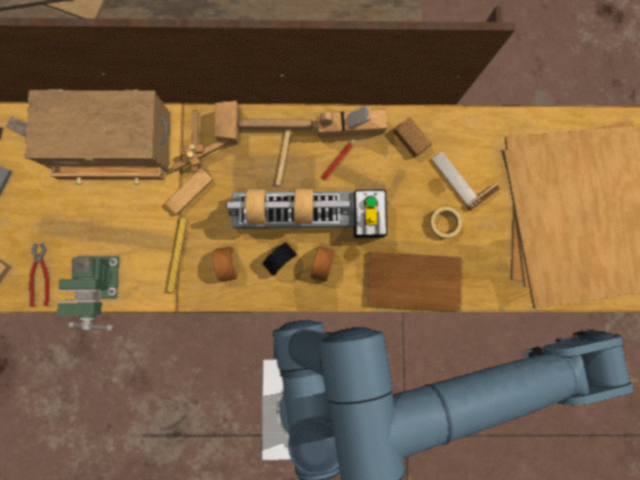

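Two damp bows (top view at 224,264 and 322,263), a black look-alike at (280,258), dry bows on the rail at (255,206) and (303,206), the board at (414,280), the rule at (176,255) and the tape at (446,222). Next I measure them.

```bash
cat > h.py <<'E'
import cv2,numpy as np
from cell import camera,telemetry
from scipy.spatial.transform import Rotation as R
def plane(c,uv,z):
    E=c["extrinsics"];K=c["intrinsics"];uv=np.atleast_2d(uv).astype(float)
    d=np.c_[(uv[:,0]-K[0,2])/K[0,0],-(uv[:,1]-K[1,2])/K[1,1],-np.ones(len(uv))]@E[:3,:3]
    o=-E[:3,:3].T@E[:3,3]
    return (o+d*((z-o[2])/d[:,2])[:,None])[:,:2]
def proj(c,P):
    E=c["extrinsics"];K=c["intrinsics"];q=np.atleast_2d(P)@E[:3,:3].T+E[:3,3]
    return np.c_[K[0,0]*q[:,0]/-q[:,2]+K[0,2],K[1,1]*-q[:,1]/-q[:,2]+K[1,2]]
def blob(c,lo,hi,box):
    h=cv2.cvtColor(c["img"],cv2.COLOR_RGB2HSV);m=cv2.inRange(h,lo,hi);x0,y0,x1,y1=box
    k=np.zeros_like(m);k[y0:y1,x0:x1]=m[y0:y1,x0:x1]
    k=cv2.morphologyEx(k,cv2.MORPH_OPEN,np.ones((3,3),np.uint8))
    cs=cv2.findContours(k,cv2.RETR_EXTERNAL,cv2.CHAIN_APPROX_NONE)[0]
    return max(cs,key=cv2.contourArea)[:,0].astype(float) if cs else None
E
python3 - <<'E'
from h import *
c=camera("top");h=cv2.cvtColor(c["img"],cv2.COLOR_RGB2HSV)
for n,(u,v) in dict(damp=(224,264),damp2=(322,263),dry=(255,206),bench=(250,290),board=(414,280),green=(371,202),yel=(371,217),base=(330,222),box=(360,235),leg=(217,275)).items(): print(n,h[v,u])
cr=cv2.resize(c["img"][180:320,160:480],None,fx=2.5,fy=2.5,interpolation=cv2.INTER_CUBIC);cv2.imwrite("pics/c1.png",cr[:,:,::-1])
E
```

```text
damp [ 13 181 166]
damp2 [ 14 183 149]
dry [ 17 138 215]
bench [ 19 170 184]
board [ 14 169 133]
green [ 69 208 164]
yel [ 24 255 224]
base [ 30   6 162]
box [150  16  47]
leg [ 13 173 122]
```

View pics/c1.png

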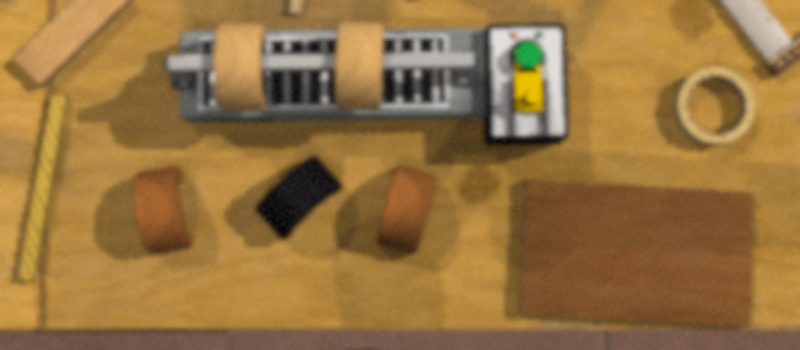

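The crop shows both damp bows clear, tilted a few degrees each (crop 160,208 and 405,208), with the dryer almost aligned to the image. Now the numbers.

Run:
```python
from h import *
c=camera("top")
def rep(n,lo,hi,box,z):
    k=blob(c,lo,hi,box)
    if k is None: print(n,None);return
    w=plane(c,k,z)
    (a,b),(s,t),an=cv2.minAreaRect((w*1000).astype(np.float32))
    m=cv2.moments((w*1000).astype(np.float32).reshape(-1,1,2)); print(n,"rect",np.round([a,b,s,t,an],1),"cen",np.round([m['m10']/m['m00'],m['m01']/m['m00']],1))
rep("damp+y",(5,100,60),(16,255,255),(205,240,245,290),.045)
rep("damp-y",(5,100,60),(16,255,255),(300,240,345,290),.045)
rep("dry+y",(12,70,120),(24,200,255),(240,180,272,232),.12)
rep("dry-y",(12,70,120),(24,200,255),(288,180,320,232),.12)
rep("green",(50,100,60),(85,255,255),(355,185,390,240),.097)
rep("yellow",(22,150,120),(35,255,255),(355,185,390,240),.09)
rep("board",(5,100,60),(16,255,255),(355,245,480,318),.019)
h=cv2.cvtColor(c["img"],cv2.COLOR_RGB2HSV)
# box outline: dark sides / white top, take low-sat
k=blob(c,(0,0,0),(180,60,255),(352,180,392,242)); w=plane(c,k,.075);print("box",cv2.minAreaRect((w*1000).astype(np.float32)))
# rail: bright grey, low sat; row profile at columns
for u in (232,280,330,345):
    print(u,[int(h[v,u,2]) for v in range(196,220)],[int(h[v,u,1]) for v in range(196,220)])
print("row208",[int(x) for x in h[205,222:262,2]])
```

```text
damp+y rect [446.9 277.5 102.   64.9   9.7] cen [446.7 278.2]
damp-y rect [448.2 -25.7  56.4  99.8  74.5] cen [449.1 -26.3]
dry+y rect [6.303e+02 1.740e+02 1.233e+02 9.230e+01 2.000e-01] cen [639.2 174.3]
dry-y rect [6.322e+02 3.120e+01 1.205e+02 9.250e+01 2.000e-01] cen [641.5  31.4]
green rect [ 6.322e+02 -1.726e+02  2.760e+01  3.040e+01  1.000e-01] cen [ 632.7 -172. ]
yellow rect [ 589.  -171.5   33.5   49.3   89.4] cen [ 589.1 -172.5]
board rect [ 390.1 -316.8  291.   177.5   86.9] cen [ 393.2 -317.6]
box ((600.87109375, -168.47479248046875), (142.63720703125, 104.4566650390625), 0.1738298088312149)
232 [130, 120, 114, 103, 104, 120, 153, 177, 186, 183, 172, 144, 103, 75, 71, 68, 72, 72, 67, 71, 82, 96, 99, 99] [49, 43, 38, 47, 47, 32, 18, 14, 18, 17, 13, 16, 15, 14, 14, 11, 11, 14, 11, 29, 44, 50, 46, 44]
280 [120, 77, 54, 54, 73, 118, 164, 186, 188, 184, 164, 122, 77, 57, 54, 54, 52, 49, 50, 44, 49, 48, 46, 43] [9, 7, 9, 14, 10, 17, 11, 11, 14, 14, 14, 10, 10, 4, 5, 14, 5, 16, 15, 17, 21, 11, 17, 6]
330 [55, 40, 35, 55, 115, 166, 182, 182, 183, 172, 143, 92, 53, 40, 31, 28, 25, 27, 25, 29, 26, 34, 38, 41] [5, 19, 15, 14, 13, 12, 13, 13, 13, 12, 11, 11, 19, 13, 25, 9, 41, 19, 71, 18, 59, 30, 7, 37]
345 [133, 134, 133, 132, 139, 166, 181, 184, 182, 171, 135, 97, 75, 70, 76, 96, 112, 93, 86, 111, 126, 132, 130, 126] [12, 13, 8, 12, 11, 15, 14, 14, 15, 13, 15, 18, 7, 7, 13, 11, 9, 5, 3, 9, 8, 14, 12, 10]
row208 [131, 130, 121, 108, 113, 144, 172, 184, 185, 183, 183, 186, 184, 186, 185, 182, 185, 177, 161, 137, 126, 123, 136, 162, 194, 206, 209, 208, 208, 211, 209, 205, 209, 214, 220, 223, 223, 221, 221, 218]
```

Run:
```python
from h import *
c=camera("top")
def pr(a,z): print(np.round(plane(c,a,z)*1000,1).tolist())
pr([[232,204.4],[280,204.1],[330,203.2],[345,203.1],[226.7,204.4]],.135)
h=cv2.cvtColor(c["img"],cv2.COLOR_RGB2HSV)
for v in (203,206,209):print(h[v,240:320,1].tolist())
pr([[256.3,205],[304,205]],.155)
k=blob(c,(50,100,60),(85,255,255),(355,185,390,240));(u,v),r=cv2.minEnclosingCircle(k.astype(np.float32));print(u,v,r);pr([[u,v]],.097)
s=camera("scene");k=blob(s,(50,100,60),(85,255,255),(320,180,360,215));print(cv2.fitEllipse(k.astype(np.float32)))
k2=blob(s,(20,150,140),(35,255,255),(330,185,370,230));print(cv2.boundingRect(k2.astype(np.float32)))
print(proj(s,[[.6325,-.172,.097],[.58,-.172,.11]]))
cr=cv2.resize(s["img"][180:320,220:390],None,fx=4,fy=4,interpolation=cv2.INTER_CUBIC);cv2.imwrite("pics/c2.png",cr[:,:,::-1])
```

```text
[[615.5, 240.2], [616.7, 99.9], [619.8, -46.8], [620.2, -91.0], [615.4, 255.6]]
[13, 8, 14, 16, 47, 91, 123, 139, 140, 142, 135, 136, 136, 136, 141, 138, 135, 133, 137, 138, 136, 137, 134, 127, 86, 36, 14, 13, 14, 13, 14, 15, 14, 12, 10, 13, 14, 14, 11, 13, 13, 14, 14, 15, 14, 12, 12, 13, 9, 13, 17, 12, 19, 49, 102, 126, 137, 138, 136, 135, 136, 135, 137, 138, 137, 137, 132, 132, 138, 137, 136, 133, 107, 59, 24, 17, 12, 11, 13, 11]
[14, 14, 11, 21, 53, 98, 131, 136, 137, 134, 140, 139, 138, 138, 138, 138, 133, 137, 138, 139, 134, 135, 137, 122, 83, 35, 18, 13, 11, 12, 12, 12, 12, 12, 15, 12, 12, 15, 12, 14, 11, 15, 15, 14, 11, 13, 16, 13, 13, 15, 13, 14, 22, 60, 106, 130, 136, 138, 138, 137, 139, 138, 136, 135, 137, 136, 136, 136, 136, 139, 137, 129, 109, 60, 24, 15, 13, 9, 12, 14]
[11, 3, 7, 15, 29, 55, 100, 128, 136, 134, 136, 139, 139, 137, 137, 136, 138, 139, 136, 139, 139, 134, 140, 137, 128, 80, 20, 15, 10, 17, 27, 14, 17, 11, 10, 10, 9, 8, 9, 15, 13, 12, 16, 13, 25, 0, 15, 12, 16, 10, 12, 5, 31, 109, 129, 138, 143, 140, 135, 138, 136, 140, 138, 136, 139, 139, 140, 135, 137, 138, 137, 136, 132, 122, 74, 53, 12, 6, 11, 10]
[[610.3, 166.9], [610.7, 29.2]]
371.0 201.0 5.385264873504639
[[633.7, -172.6]]
((338.81854248046875, 197.1535186767578), (6.424341201782227, 8.636495590209961), 93.2762451171875)Traceback (most recent call last):
  File "<stdin>", line 10, in <module>
AttributeError: 'NoneType' object has no attribute 'astype'
```

```bash
cat > g.py <<'E'
import sys
from h import *
# g.py x y z(mm) yaw(deg of jaw axis from world +y): shift and turn in tool axes from now
x,y,z,a=map(float,sys.argv[1:5]);s=telemetry.sense();p=s["tool_pos"];r=R.from_rotvec(s["eef_rot"])
for f in (0,180):
    t=R.from_euler("z",a+f,degrees=True)*R.from_matrix(np.array([[0,-1,0],[0,0,1],[-1,0,0]]))
    d=r.inv()*t;v=d.as_rotvec()
    if f==0 or np.linalg.norm(v)<np.pi/2: o=v
print("turn",np.round(o,3),"deg",np.round(np.degrees(np.linalg.norm(o)),1),"shift",np.round(r.inv().apply(np.array([x,y,z])/1000-p)*1000,1),"at",np.round(p*1000,1),"j",np.round(s["joints"],2),"w",round(s["width"]*1000,1),"t",round(s["t"],1),"F",np.round(s["wrist_force"],1))
E
python3 g.py 616 172 260 0.8
python3 - <<'E'
from h import *
print(R.from_rotvec(telemetry.sense()["eef_rot"]).as_matrix().round(3))
c=camera("top");print(np.round(plane(c,[[254.4,206],[303.1,206]],.155)*1000,1),np.round(plane(c,[[368.8,252.4],[460.8,257.2],[459.2,310.8],[364.8,307.2]],.019)*1000,1))
E
```

```text
turn [ 0.318 -0.001  0.   ] deg 18.2 shift [ -37.5  638.4 -611.8] at [ 211.7 -614.4  222.1] j [-1.41  0.25  1.56 -0.    1.34 -0.17] w 94.1 t 0.3 F [-0.2 -0.8 -0.3]
[[-0.     0.945  0.326]
 [ 0.001  0.326 -0.945]
 [-1.     0.    -0.001]]
[[607.4 172.3]
 [607.7  31.8]] [[ 483.6 -173.8]
 [ 468.5 -465.6]
 [ 300.6 -455.1]
 [ 312.2 -159.3]]
```

>>> {"fn": "move_arm", "kwargs": {"plan": [[[0.318,0,0,-38,638,-612,94],[0.318,0,0,-38,638,-612,94],[0.318,0,0,-38,638,-612,94],[0.318,0,0,-38,638,-612,94],[0.318,0,0,-38,638,-612,94],[0.318,0,0,-38,638,-612,94],[0.318,0,0,-38,638,-612,94],[0.318,0,0,-38,638,-612,94],[0.318,0,0,-38,638,-612,94],[0.318,0,0,-38,638,-612,94],[0.318,0,0,-38,638,-612,94],[0.318,0,0,-38,638,-612,94]]], "newtons": 35}}

```text
t: 1.35
tool_pos: [0.4404, -0.1683, 0.2444]
eef_rot: [1.199, 1.214, -1.199]
wrist_force: [1.3, -0.6, -0.3]
width: 0.094
```

```bash
python3 g.py 616 172 260 0.8
```

```text
turn [-0.     0.001 -0.001] deg 0.1 shift [ -15.7  180.2 -337.8] at [ 440.4 -168.3  244.4] j [-0.61 -0.21  1.98  0.    1.37  0.95] w 94.0 t 1.4 F [ 1.3 -0.6 -0.3]
```

>>> {"fn": "move_arm", "kwargs": {"plan": [[[0,0,0,-16,180,-338,86],[0,0,0,-16,180,-338,86],[0,0,0,-16,180,-338,86],[0,0,0,-16,180,-338,86],[0,0,0,-16,180,-338,86],[0,0,0,-16,180,-338,86],[0,0,0,-16,180,-338,86],[0,0,0,-16,180,-338,86],[0,0,0,-16,180,-338,86],[0,0,0,-16,180,-338,86],[0,0,0,-16,180,-338,86],[0,0,0,-16,180,-338,86]]]}}

```text
t: 2.35
tool_pos: [0.615, 0.17, 0.2596]
eef_rot: [1.198, 1.216, -1.199]
wrist_force: [1.1, 0.4, -0.4]
width: 0.0859
```

```bash
python3 g.py 616 172 157 0.8
python3 - <<'E'
from h import *
s=camera("scene");t=camera("top")
cr=np.hstack([cv2.resize(s["img"][170:330,210:390],(400,356)),cv2.resize(t["img"][160:320,200:380],(400,356))]);cv2.imwrite("pics/c3.png",cr[:,:,::-1])
E
```

```text
turn [0.    0.001 0.001] deg 0.1 shift [102.6   1.2  -2. ] at [615.  170.  259.6] j [ 0.09  0.19  1.55 -0.    1.4   1.65] w 85.9 t 2.4 F [ 1.1  0.4 -0.4]
```

View pics/c3.png

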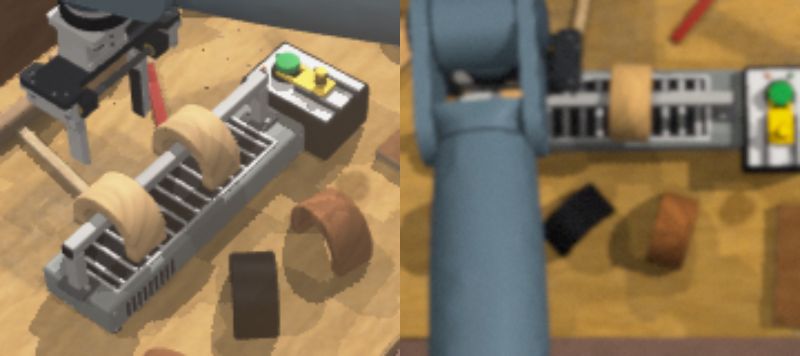

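The gripper hovers over the +y dry bow (scene crop 80,130 above 120,195), so I go down, grip and lift.

>>> {"fn": "move_arm", "kwargs": {"plan": [[[0,0,0,30,1,-2,86],[0,0,0,60,1,-2,86],[0,0,0,85,1,-2,86],[0,0,0,103,1,-2,86],[0,0,0,103,1,-2,86],[0,0,0,103,1,-2,40],[0,0,0,103,1,-2,40],[0,0,0,103,1,-2,40],[0,0,0,103,1,-2,40],[0,0,0,103,1,-2,40],[0,0,0,103,1,-2,40],[0,0,0,103,1,-2,40]]]}}

```text
t: 3.45
tool_pos: [0.6165, 0.1723, 0.1576]
eef_rot: [1.199, 1.215, -1.198]
wrist_force: [-0.5, 0.6, 2.5]
width: 0.054
```

```bash
python3 g.py 616 172 265 0.8
```

```text
turn [-0.    -0.    -0.001] deg 0.0 shift [-107.4   -0.4    0.3] at [616.5 172.3 157.6] j [ 0.1   0.28  1.63 -0.    1.22  1.65] w 54.0 t 3.5 F [-0.5  0.6  2.5]
```

>>> {"fn": "move_arm", "kwargs": {"plan": [[[0,0,0,-15,0,0,40],[0,0,0,-35,0,0,40],[0,0,0,-60,0,0,40],[0,0,0,-85,0,0,40],[0,0,0,-107,0,0,40],[0,0,0,-107,0,0,40],[0,0,0,-107,0,0,40]]]}}

```text
t: 4.03
tool_pos: [0.6166, 0.1724, 0.2645]
eef_rot: [1.2, 1.214, -1.197]
wrist_force: [-0.0, -0.1, -1.2]
width: 0.0537
```

```bash
python3 g.py 388 -383 265 -3
```

```text
turn [ 0.066 -0.    -0.002] deg 3.8 shift [  -1.  -236.3  552.2] at [616.6 172.4 264.5] j [ 0.1   0.19  1.54 -0.    1.4   1.65] w 53.7 t 4.0 F [-0.  -0.1 -1.2]
```

Holding (-1.2 N ≈ 0.1 kg). Carry it at a moderate pace, ~33 mm per row.

>>> {"fn": "move_arm", "kwargs": {"plan": [[[0.01,0,0,0,-12,28,40],[0.02,0,0,0,-26,60,40],[0.03,0,0,0,-39,92,40],[0.04,0,0,0,-53,124,40],[0.05,0,0,0,-67,156,40],[0.066,0,0,0,-80,188,40],[0.066,0,0,0,-94,220,40],[0.066,0,0,0,-108,252,40],[0.066,0,0,0,-122,284,40],[0.066,0,0,0,-135,316,40],[0.066,0,0,0,-149,348,40],[0.066,0,0,0,-163,380,40]]]}}

```text
t: 5.03
tool_pos: [0.4566, -0.2105, 0.2611]
eef_rot: [1.248, 1.188, -1.249]
wrist_force: [0.9, -0.6, -0.8]
width: 0.0534
```

```bash
python3 g.py 388 -383 265 -3
```

```text
turn [ 0.    -0.002  0.004] deg 0.2 shift [ -4.1 -59.5 175.8] at [ 456.6 -210.5  261.1] j [-0.66 -0.14  1.88 -0.    1.4   0.96] w 53.4 t 5.0 F [ 0.9 -0.6 -0.8]
```

>>> {"fn": "move_arm", "kwargs": {"plan": [[[0,0,0,-3,-12,32,40],[0,0,0,-3,-22,64,40],[0,0,0,-3,-33,96,40],[0,0,0,-3,-44,128,40],[0,0,0,-3,-54,156,40],[0,0,0,-3,-59,176,40],[0,0,0,0,-59,176,40],[0,0,0,0,-59,176,40]]]}}

```text
t: 5.7
tool_pos: [0.3893, -0.382, 0.2607]
eef_rot: [1.251, 1.189, -1.249]
wrist_force: [0.5, -0.4, -1.2]
width: 0.054
```

```bash
python3 g.py 388 -383 91 -3;python3 - <<'E'
from h import *
s=camera("scene");t=camera("top")
cr=np.hstack([cv2.resize(s["img"][90:270,310:510],(400,360)),cv2.resize(t["img"][160:340,300:500],(400,360))]);cv2.imwrite("pics/c4.png",cr[:,:,::-1])
E
```

```text
turn [-0.002 -0.005  0.003] deg 0.3 shift [169.7  -0.7   1.9] at [ 389.3 -382.   260.7] j [-0.98 -0.03  1.78  0.    1.39  0.64] w 54.0 t 5.7 F [ 0.5 -0.4 -1.2]
```

View pics/c4.png

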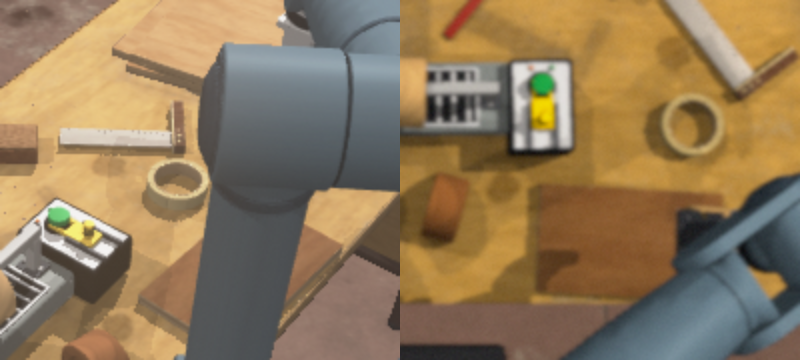

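The gripper is hidden by the arm, but width and weight say it holds. I lower it.

>>> {"fn": "move_arm", "kwargs": {"plan": [[[0,0,0,25,0,2,40],[0,0,0,55,0,2,40],[0,0,0,85,0,2,40],[0,0,0,115,0,2,40],[0,0,0,140,0,2,40],[0,0,0,155,0,2,40],[0,0,0,162,0,2,40],[0,0,0,166,0,2,40],[0,0,0,166,0,2,40],[0,0,0,166,0,2,40]]]}}

```text
t: 6.63
tool_pos: [0.391, -0.3849, 0.0991]
eef_rot: [1.246, 1.182, -1.247]
wrist_force: [1.2, 1.0, -0.5]
width: 0.0537
```

```bash
python3 g.py 388 -383 90 -3
```

```text
turn [ 0.001  0.001 -0.001] deg 0.1 shift [ 9.  -3.1 -1.8] at [ 391.  -384.9   99.1] j [-0.98  0.16  1.9   0.    1.08  0.64] w 53.7 t 6.6 F [ 1.2  1.  -0.5]
```

>>> {"fn": "move_arm", "kwargs": {"plan": [[[0,0,0,3,0,0,40],[0,0,0,6,0,0,40],[0,0,0,8,0,0,40],[0,0,0,8,0,0,40],[0,0,0,8,0,0,40]]]}}

```text
t: 7.05
tool_pos: [0.3902, -0.3846, 0.0899]
eef_rot: [1.248, 1.184, -1.248]
wrist_force: [0.6, -0.4, -2.2]
width: 0.0535
```

```bash
python3 g.py 388 -383 90 -3
```

```text
turn [-0. -0.  0.] deg 0.0 shift [-0.1 -2.3 -1.5] at [ 390.2 -384.6   89.9] j [-0.99  0.17  1.91  0.    1.06  0.64] w 53.5 t 7.0 F [ 0.6 -0.4 -2.2]
```

>>> {"fn": "move_arm", "kwargs": {"plan": [[[0,0,0,1,0,0,40],[0,0,0,2,0,0,40],[0,0,0,2,0,0,40],[0,0,0,2,0,0,40]]]}}

```text
t: 7.38
tool_pos: [0.3903, -0.3849, 0.0896]
eef_rot: [1.247, 1.185, -1.248]
wrist_force: [-2.3, 3.2, 9.2]
width: 0.0535
```

```bash
python3 g.py 388 -383 90 -3
```

```text
turn [ 0. -0.  0.] deg 0.0 shift [-0.4 -2.4 -1.8] at [ 390.3 -384.9   89.6] j [-0.99  0.17  1.91 -0.    1.06  0.64] w 53.5 t 7.4 F [-2.3  3.2  9.2]
```

Contact (9 N), so release and rise.

>>> {"fn": "move_arm", "kwargs": {"plan": [[[0,0,0,1,0,0,86],[0,0,0,0,0,0,86],[0,0,0,0,0,0,86],[0,0,0,0,0,0,86],[0,0,0,-20,0,0,86],[0,0,0,-55,0,0,86],[0,0,0,-95,0,0,86],[0,0,0,-135,0,0,86],[0,0,0,-175,0,0,86],[0,0,0,-175,0,0,86]]]}}

```text
t: 8.22
tool_pos: [0.3927, -0.3881, 0.2727]
eef_rot: [1.242, 1.168, -1.247]
wrist_force: [0.3, 0.1, -0.1]
width: 0.086
```

```bash
python3 g.py 618 32 260 0.8
```

```text
turn [-0.066  0.013 -0.009] deg 3.9 shift [   9.1  203.  -431.4] at [ 392.7 -388.1  272.7] j [-0.98 -0.03  1.77  0.    1.39  0.64] w 86.0 t 8.2 F [ 0.3  0.1 -0.1]
```

>>> {"fn": "move_arm", "kwargs": {"plan": [[[-0.066,0,0,5,203,-431,86],[-0.066,0,0,5,203,-431,86],[-0.066,0,0,5,203,-431,86],[-0.066,0,0,5,203,-431,86],[-0.066,0,0,5,203,-431,86],[-0.066,0,0,5,203,-431,86],[-0.066,0,0,5,203,-431,86],[-0.066,0,0,5,203,-431,86],[-0.066,0,0,5,203,-431,86],[-0.066,0,0,5,203,-431,86],[-0.066,0,0,5,203,-431,86],[-0.066,0,0,5,203,-431,86]]]}}

```text
t: 9.22
tool_pos: [0.6166, 0.0394, 0.2573]
eef_rot: [1.197, 1.218, -1.196]
wrist_force: [-0.5, 0.6, -0.3]
width: 0.086
```

```bash
python3 g.py 618 32 157 0.8
```

```text
turn [ 0.003 -0.001 -0.   ] deg 0.2 shift [100.3   1.2   7.5] at [616.6  39.4 257.3] j [-0.12  0.14  1.61  0.    1.39  1.43] w 86.0 t 9.2 F [-0.5  0.6 -0.3]
```

>>> {"fn": "move_arm", "kwargs": {"plan": [[[0,0,0,0,0,6,86],[0,0,0,30,1,7,86],[0,0,0,60,1,7,86],[0,0,0,85,1,7,86],[0,0,0,100,1,7,86],[0,0,0,100,1,7,86],[0,0,0,100,1,7,40],[0,0,0,100,1,7,40],[0,0,0,100,1,7,40],[0,0,0,100,1,7,40],[0,0,0,100,1,7,40],[0,0,0,100,1,7,40]]]}}

```text
t: 10.22
tool_pos: [0.6169, 0.0284, 0.1588]
eef_rot: [1.2, 1.215, -1.198]
wrist_force: [-0.1, 0.1, 2.5]
width: 0.0536
```

```bash
python3 g.py 618 32 157 0.8
```

```text
turn [-0.    -0.    -0.001] deg 0.1 shift [ 1.8  1.1 -3.6] at [616.9  28.4 158.8] j [-0.14  0.23  1.69  0.    1.21  1.42] w 53.6 t 10.2 F [-0.1  0.1  2.5]
```

>>> {"fn": "move_arm", "kwargs": {"plan": [[[0,0,0,-15,0,0,40],[0,0,0,-35,0,0,40],[0,0,0,-60,0,0,40],[0,0,0,-85,0,0,40],[0,0,0,-104,0,0,40],[0,0,0,-104,0,0,40],[0,0,0,-104,0,0,40]]]}}

```text
t: 10.8
tool_pos: [0.617, 0.0282, 0.2626]
eef_rot: [1.2, 1.214, -1.198]
wrist_force: [-0.7, -0.2, -0.2]
width: 0.0536
```

```bash
python3 g.py 394 -243 262 -3
```

```text
turn [ 0.066  0.    -0.002] deg 3.8 shift [   0.3 -226.7  268. ] at [617.   28.2 262.6] j [-0.14  0.14  1.61 -0.    1.39  1.42] w 53.6 t 10.8 F [-0.7 -0.2 -0.2]
```

>>> {"fn": "move_arm", "kwargs": {"plan": [[[0.01,0,0,0,-20,24,40],[0.02,0,0,0,-42,50,40],[0.03,0,0,0,-65,77,40],[0.04,0,0,0,-88,104,40],[0.05,0,0,0,-110,131,40],[0.066,0,0,0,-133,157,40],[0.066,0,0,0,-156,184,40],[0.066,0,0,0,-178,211,40],[0.066,0,0,0,-200,238,40],[0.066,0,0,0,-220,260,40],[0.066,0,0,0,-227,268,40],[0.066,0,0,0,-227,268,40]]]}}

```text
t: 11.8
tool_pos: [0.3917, -0.2436, 0.26]
eef_rot: [1.251, 1.185, -1.251]
wrist_force: [-0.8, 0.3, -0.8]
width: 0.0535
```

```bash
python3 g.py 394 -243 91 -3
```

```text
turn [-0.004 -0.002  0.002] deg 0.3 shift [169.    2.7  -0.4] at [ 391.7 -243.6  260. ] j [-0.8  -0.25  1.98 -0.    1.41  0.82] w 53.5 t 11.8 F [-0.8  0.3 -0.8]
```

>>> {"fn": "move_arm", "kwargs": {"plan": [[[0,0,0,25,2,0,40],[0,0,0,55,2,0,40],[0,0,0,85,2,0,40],[0,0,0,115,2,0,40],[0,0,0,140,2,0,40],[0,0,0,155,2,0,40],[0,0,0,162,2,0,40],[0,0,0,166,2,0,40],[0,0,0,168,2,0,40],[0,0,0,168,2,0,40],[0,0,0,168,2,0,40]]]}}

```text
t: 12.72
tool_pos: [0.3961, -0.2434, 0.095]
eef_rot: [1.247, 1.182, -1.247]
wrist_force: [-0.1, -0.2, -1.6]
width: 0.0536
```

```bash
python3 g.py 394 -243 91 -3
```

```text
turn [ 0.     0.001 -0.002] deg 0.1 shift [ 4.  -2.1 -0.3] at [ 396.1 -243.4   95. ] j [-0.8  -0.03  2.11  0.    1.06  0.83] w 53.6 t 12.7 F [-0.1 -0.2 -1.6]
```

>>> {"fn": "move_arm", "kwargs": {"plan": [[[0,0,0,2,0,0,40],[0,0,0,4,0,0,40],[0,0,0,5,0,0,40],[0,0,0,5,0,0,40]]]}}

```text
t: 13.05
tool_pos: [0.396, -0.2437, 0.0909]
eef_rot: [1.248, 1.183, -1.247]
wrist_force: [-3.5, 1.6, 9.1]
width: 0.054
```

```bash
python3 g.py 394 -243 91 -3
```

```text
turn [-0.     0.001 -0.001] deg 0.1 shift [-0.1 -2.  -0.6] at [ 396.  -243.7   90.9] j [-0.8  -0.02  2.11  0.    1.05  0.83] w 54.0 t 13.1 F [-3.5  1.6  9.1]
```

>>> {"fn": "move_arm", "kwargs": {"plan": [[[0,0,0,0,0,0,86],[0,0,0,0,0,0,86],[0,0,0,0,0,0,86],[0,0,0,0,0,0,86],[0,0,0,-20,0,0,86],[0,0,0,-55,0,0,86],[0,0,0,-95,0,0,86],[0,0,0,-130,0,0,86],[0,0,0,-130,0,0,86],[0,0,0,-130,0,0,86]]]}}

```text
t: 13.88
tool_pos: [0.3963, -0.2439, 0.2212]
eef_rot: [1.247, 1.179, -1.246]
wrist_force: [-0.9, -0.3, -1.5]
width: 0.0858
```

```bash
cat > d.py <<'E'
from h import *
c=camera("top")
for n,b in (("+y",(195,235,250,292)),("-y",(297,235,350,292))):
    k=blob(c,(5,100,60),(16,255,255),b)
    if k is None: print(n,None);continue
    w=plane(c,k,.045);(a,q),(s,t),an=cv2.minAreaRect((w*1000).astype(np.float32));print(n,np.round([a,q,s,t,an],1))
s=camera("scene");h=cv2.cvtColor(s["img"],cv2.COLOR_RGB2HSV)
cv2.imwrite("pics/now.png",np.hstack([cv2.resize(s["img"][160:380,230:430],(400,440)),cv2.resize(c["img"][150:320,190:345],(400,440))])[:,:,::-1])
E
python3 d.py; python3 g.py 448 -26 230 -14
```

```text
+y [446.4 277.2 101.   64.4   9.7]
-y [448.3 -25.3  56.5  99.8  73.9]
turn [ 0.192 -0.001  0.002] deg 11.0 shift [ -12.1   41.9 -219. ] at [ 394.8 -242.5  217.6] j [-0.8  -0.2   2.02 -0.    1.32  0.83] w 85.9 t 14.0 F [ 0.4  0.1 -1.4]
```

View pics/now.png

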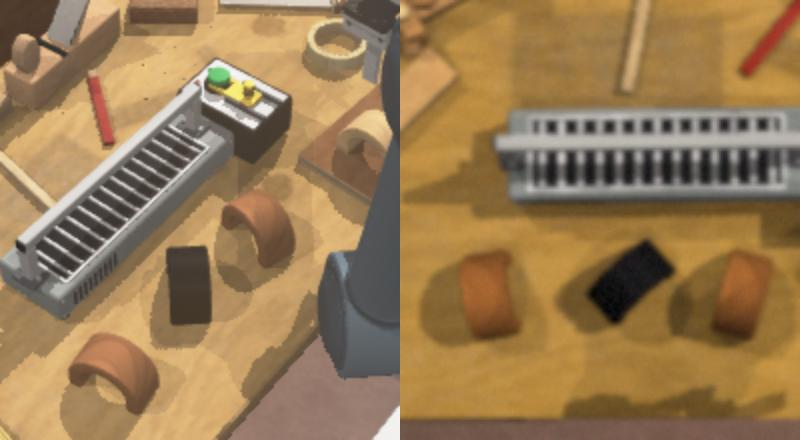

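The rail is empty, one dry bow is visible upright on the board, and both damp bows are unmoved (455–520,295 and 745,295 in the right half). I go to the -y damp bow.

>>> {"fn": "move_arm", "kwargs": {"plan": [[[0.21,0,0,-12,42,-219,90],[0.21,0,0,-12,42,-219,90],[0.21,0,0,-12,42,-219,90],[0.21,0,0,-12,42,-219,90],[0.21,0,0,-12,42,-219,90],[0.21,0,0,-12,42,-219,90],[0.21,0,0,-12,42,-219,90],[0.21,0,0,-12,42,-219,90],[0.21,0,0,-12,42,-219,90]]]}}

```text
t: 14.73
tool_pos: [0.4479, -0.027, 0.2294]
eef_rot: [1.399, 1.075, -1.402]
wrist_force: [0.1, 0.0, -0.5]
width: 0.0899
```

```bash
python3 g.py 448 -25 69 -15
```

```text
turn [-0.001  0.     0.003] deg 0.2 shift [160.4   0.   -2. ] at [447.9 -27.  229.4] j [-0.31 -0.26  2.04 -0.    1.36  1.52] w 89.9 t 14.7 F [ 0.1  0.  -0.5]
```

>>> {"fn": "move_arm", "kwargs": {"plan": [[[0,0,0,35,0,-2,90],[0,0,0,70,0,-2,90],[0,0,0,105,0,-2,90],[0,0,0,135,0,-2,90],[0,0,0,152,0,-2,90],[0,0,0,159,0,-2,90],[0,0,0,159,0,-2,40],[0,0,0,159,0,-2,40],[0,0,0,159,0,-2,40],[0,0,0,159,0,-2,40],[0,0,0,159,0,-2,40],[0,0,0,159,0,-2,40]]]}}

```text
t: 15.73
tool_pos: [0.4499, -0.0249, 0.0729]
eef_rot: [1.4, 1.072, -1.398]
wrist_force: [-0.4, -2.2, 0.6]
width: 0.0539
```

```bash
python3 g.py 448 -25 260 -15
```

```text
turn [-0.     0.001 -0.002] deg 0.1 shift [-187.1   -1.4    0.7] at [449.9 -24.9  72.9] j [-0.31 -0.03  2.16 -0.    1.01  1.53] w 53.9 t 15.7 F [-0.4 -2.2  0.6]
```

>>> {"fn": "move_arm", "kwargs": {"plan": [[[0,0,0,-15,0,0,40],[0,0,0,-40,0,0,40],[0,0,0,-70,0,0,40],[0,0,0,-100,0,0,40],[0,0,0,-130,0,0,40],[0,0,0,-160,0,0,40],[0,0,0,-185,0,0,40],[0,0,0,-195,0,0,40],[0,0,0,-195,0,0,40],[0,0,0,-195,0,0,40]]]}}

```text
t: 16.57
tool_pos: [0.4489, -0.0244, 0.2661]
eef_rot: [1.399, 1.074, -1.4]
wrist_force: [0.0, 0.1, -1.7]
width: 0.0535
```

```bash
python3 g.py 619 16 268 0.8
```

```text
turn [-0.276 -0.     0.001] deg 15.8 shift [ -2.  153.9 -83.1] at [448.9 -24.4 266.1] j [-0.31 -0.28  2.    0.    1.43  1.53] w 53.5 t 16.6 F [ 0.   0.1 -1.7]
```

>>> {"fn": "move_arm", "kwargs": {"plan": [[[-0.04,0,0,-1,22,-12,40],[-0.08,0,0,-1,44,-24,40],[-0.12,0,0,-1,66,-36,40],[-0.16,0,0,-1,88,-48,40],[-0.2,0,0,-1,110,-60,40],[-0.24,0,0,-1,132,-71,40],[-0.276,0,0,-1,146,-79,40],[-0.276,0,0,-1,154,-83,40],[-0.276,0,0,-1,154,-83,40],[-0.276,0,0,-1,154,-83,40]]]}}

```text
t: 17.4
tool_pos: [0.6184, 0.0157, 0.266]
eef_rot: [1.198, 1.218, -1.202]
wrist_force: [0.9, 1.0, -1.3]
width: 0.0535
```

```bash
python3 g.py 619 16 170 0.8;python3 - <<'E'
from h import *
s=camera("scene")
cv2.imwrite("pics/c5.png",cv2.resize(s["img"][130:290,230:390],(560,560))[:,:,::-1])
E
```

```text
turn [-0.001 -0.     0.004] deg 0.2 shift [96.   0.9 -0.2] at [618.4  15.7 266. ] j [-0.16  0.14  1.6  -0.    1.41  1.4 ] w 53.5 t 17.4 F [ 0.9  1.  -1.3]
```

View pics/c5.png

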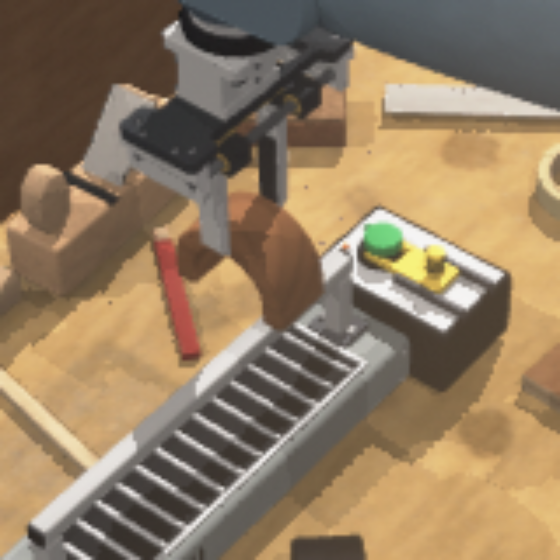

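Run:
```python
from h import *
s=camera("scene")
P=[[619+dx,16+27,266-73+z] for dx,z in ((-52,0),(-32,0),(32,0),(52,0),(0,68),(0,48))]
print(np.round((proj(s,np.array(P)/1000)-[230,130])*3.5))
```

```text
[[277. 333.]
 [256. 321.]
 [192. 283.]
 [172. 271.]
 [220. 235.]
 [221. 255.]]
```

The bow hangs level in the grip, matching its projected feet to within a few pixels (left foot 190,275, right foot 275,325). I lower it onto the rail.

>>> {"fn": "move_arm", "kwargs": {"plan": [[[0,0,0,15,1,0,40],[0,0,0,35,1,0,40],[0,0,0,55,1,0,40],[0,0,0,75,1,0,40],[0,0,0,90,1,0,40],[0,0,0,98,1,0,40],[0,0,0,102,1,0,40],[0,0,0,102,1,0,40],[0,0,0,102,1,0,40]]]}}

```text
t: 18.25
tool_pos: [0.6208, 0.0156, 0.167]
eef_rot: [1.2, 1.214, -1.198]
wrist_force: [0.2, -0.7, -0.6]
width: 0.0538
```

```bash
python3 g.py 619 16 160 0.8
```

```text
turn [-0.     0.    -0.002] deg 0.1 shift [ 7.  -1.8 -0.5] at [620.8  15.6 167. ] j [-0.16  0.23  1.68  0.    1.23  1.4 ] w 53.8 t 18.2 F [ 0.2 -0.7 -0.6]
```

>>> {"fn": "move_arm", "kwargs": {"plan": [[[0,0,0,3,-1,0,40],[0,0,0,6,-1,0,40],[0,0,0,7,-1,0,40],[0,0,0,7,-1,0,40],[0,0,0,7,-1,0,40]]]}}

```text
t: 18.67
tool_pos: [0.6199, 0.0157, 0.1599]
eef_rot: [1.199, 1.215, -1.198]
wrist_force: [-1.3, 0.2, 4.1]
width: 0.0539
```

```bash
python3 g.py 619 16 160 0.8
```

```text
turn [-0.     0.    -0.001] deg 0.1 shift [-0.1 -0.9 -0.4] at [619.9  15.7 159.9] j [-0.16  0.24  1.69 -0.    1.22  1.4 ] w 53.9 t 18.7 F [-1.3  0.2  4.1]
```

Contact, so release and rise.

>>> {"fn": "move_arm", "kwargs": {"plan": [[[0,0,0,0,0,0,86],[0,0,0,0,0,0,86],[0,0,0,0,0,0,86],[0,0,0,0,0,0,86],[0,0,0,-20,0,0,86],[0,0,0,-55,0,0,86],[0,0,0,-85,0,0,90],[0,0,0,-85,0,0,90],[0,0,0,-85,0,0,90]]]}}

```text
t: 19.42
tool_pos: [0.6206, 0.0156, 0.2463]
eef_rot: [1.201, 1.212, -1.196]
wrist_force: [-0.9, 0.1, -1.0]
width: 0.0901
```

```bash
python3 d.py|head -1; python3 g.py 447 277 245 9.7
```

```text
+y [446.7 278.3 103.2  62.9  12.3]
turn [-0.155 -0.     0.002] deg 8.9 shift [  -2.  -168.2 -263.6] at [618.8  15.8 242.6] j [-0.16  0.16  1.62  0.    1.36  1.4 ] w 89.9 t 19.5 F [-0.5 -0.1 -0.4]
```

View pics/now.png

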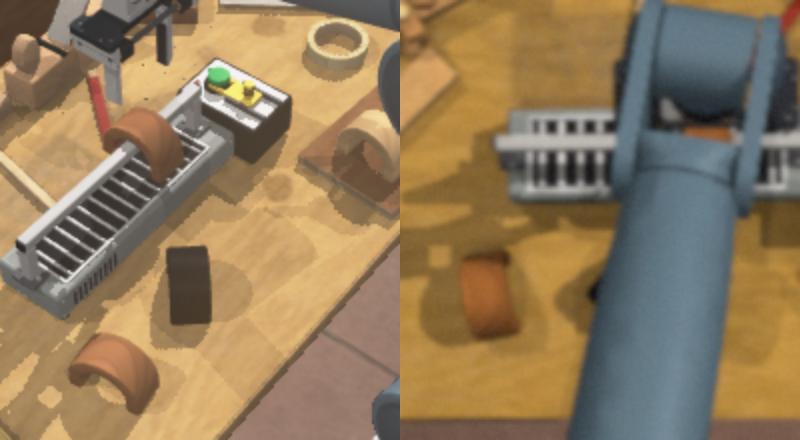

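The first damp bow hangs straight (left half 145,140) and the second is still in place (115,370). I go there.

>>> {"fn": "move_arm", "kwargs": {"plan": [[[-0.16,0,0,-2,-168,-264,90],[-0.16,0,0,-2,-168,-264,90],[-0.16,0,0,-2,-168,-264,90],[-0.16,0,0,-2,-168,-264,90],[-0.16,0,0,-2,-168,-264,90],[-0.16,0,0,-2,-168,-264,90],[-0.16,0,0,-2,-168,-264,90],[-0.16,0,0,-2,-168,-264,90],[-0.16,0,0,-2,-168,-264,90],[-0.16,0,0,-2,-168,-264,90],[-0.16,0,0,-2,-168,-264,90]]]}}

```text
t: 20.43
tool_pos: [0.4477, 0.2766, 0.2447]
eef_rot: [1.079, 1.287, -1.082]
wrist_force: [0.5, -0.3, 0.3]
width: 0.0902
```

```bash
python3 g.py 447 277 70 10
```

```text
turn [-0.001  0.001  0.002] deg 0.1 shift [174.7  -0.3  -0.7] at [447.7 276.6 244.7] j [ 0.34 -0.07  1.85 -0.    1.36  1.74] w 90.2 t 20.4 F [ 0.5 -0.3  0.3]
```

>>> {"fn": "move_arm", "kwargs": {"plan": [[[0,0,0,35,0,0,92],[0,0,0,70,0,0,92],[0,0,0,105,0,0,92],[0,0,0,140,0,0,92],[0,0,0,163,0,0,92],[0,0,0,175,0,0,92],[0,0,0,175,0,0,40],[0,0,0,175,0,0,40],[0,0,0,175,0,0,40],[0,0,0,175,0,0,40],[0,0,0,175,0,0,40],[0,0,0,175,0,0,40]]]}}

```text
t: 21.43
tool_pos: [0.4486, 0.2777, 0.0722]
eef_rot: [1.082, 1.285, -1.078]
wrist_force: [-0.6, 2.5, 0.5]
width: 0.0554
```

```bash
python3 g.py 447 277 270 10
```

```text
turn [-0.001 -0.    -0.002] deg 0.1 shift [-197.8   -1.3    0.3] at [448.6 277.7  72.2] j [0.34 0.15 1.97 0.   1.02 1.74] w 55.4 t 21.4 F [-0.6  2.5  0.5]
```

>>> {"fn": "move_arm", "kwargs": {"plan": [[[0,0,0,0,0,0,40],[0,0,0,0,0,0,40],[0,0,0,-15,0,0,40],[0,0,0,-40,0,0,40],[0,0,0,-70,0,0,40],[0,0,0,-100,0,0,40],[0,0,0,-130,0,0,40],[0,0,0,-160,0,0,40],[0,0,0,-185,0,0,40],[0,0,0,-196,0,0,40],[0,0,0,-196,0,0,40],[0,0,0,-196,0,0,40]]]}}

```text
t: 22.43
tool_pos: [0.4474, 0.2772, 0.2659]
eef_rot: [1.079, 1.287, -1.081]
wrist_force: [0.1, -0.1, -1.6]
width: 0.0537
```

```bash
python3 g.py 617 136 268 0.8
```

```text
turn [0.16  0.    0.001] deg 9.2 shift [ -2.2 142.6 168.4] at [447.4 277.2 265.9] j [ 0.34 -0.08  1.83 -0.    1.4   1.74] w 53.7 t 22.4 F [ 0.1 -0.1 -1.6]
```

>>> {"fn": "move_arm", "kwargs": {"plan": [[[0.02,0,0,0,18,21,40],[0.04,0,0,0,37,44,40],[0.06,0,0,0,56,67,40],[0.08,0,0,0,75,90,40],[0.1,0,0,0,94,112,40],[0.12,0,0,0,113,134,40],[0.14,0,0,0,130,153,40],[0.16,0,0,-1,143,168,40],[0.16,0,0,-1,143,168,40],[0.16,0,0,-1,143,168,40]]]}}

```text
t: 23.27
tool_pos: [0.6168, 0.136, 0.2646]
eef_rot: [1.197, 1.219, -1.204]
wrist_force: [-0.3, 0.3, -0.6]
width: 0.054
```

```bash
python3 g.py 617 136 160 0.8;python3 - <<'E'
from h import *
s=camera("scene")
cv2.imwrite("pics/c6.png",cv2.resize(s["img"][150:310,210:370],(480,480))[:,:,::-1])
P=[[617+dx,136+27,266-72+z] for dx,z in ((-52,0),(-32,0),(32,0),(52,0),(0,68),(0,48))]
print(np.round((proj(s,np.array(P)/1000)-[210,150])*3))
E
```

```text
turn [-0.001 -0.     0.005] deg 0.3 shift [104.6   0.7   0. ] at [616.8 136.  264.6] j [0.04 0.17 1.56 0.   1.41 1.6 ] w 54.0 t 23.3 F [-0.3  0.3 -0.6]
[[207. 307.]
 [189. 295.]
 [132. 260.]
 [115. 250.]
 [154. 221.]
 [156. 238.]]
```

View pics/c6.png

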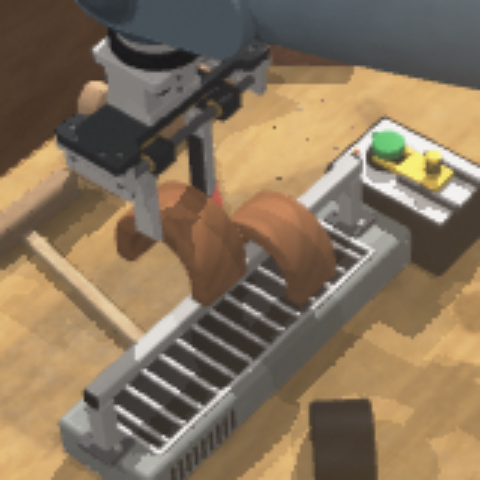

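The second bow is held level (feet near 125,255 and 205,300, as projected), with the first one hanging behind it. I lower it.

>>> {"fn": "move_arm", "kwargs": {"plan": [[[0,0,0,15,0,0,40],[0,0,0,35,0,0,40],[0,0,0,55,0,0,40],[0,0,0,75,0,0,40],[0,0,0,90,0,0,40],[0,0,0,100,0,0,40],[0,0,0,104,0,0,40],[0,0,0,106,0,0,40],[0,0,0,107,0,0,40],[0,0,0,107,0,0,40],[0,0,0,107,0,0,40]]]}}

```text
t: 24.23
tool_pos: [0.6183, 0.1367, 0.1621]
eef_rot: [1.2, 1.214, -1.198]
wrist_force: [0.0, -0.4, -0.5]
width: 0.0536
```

```bash
python3 g.py 617 136 159 0.8
```

```text
turn [-0.    -0.    -0.002] deg 0.1 shift [ 3.1 -1.3  0.7] at [618.3 136.7 162.1] j [0.04 0.26 1.65 0.   1.23 1.6 ] w 53.6 t 24.2 F [ 0.  -0.4 -0.5]
```

Push 4 mm more to touch, then release and rise.

>>> {"fn": "move_arm", "kwargs": {"plan": [[[0,0,0,2,-1,0,40],[0,0,0,4,-1,0,40],[0,0,0,4,-1,0,40],[0,0,0,4,-1,0,86],[0,0,0,4,-1,0,86],[0,0,0,4,-1,0,86],[0,0,0,4,-1,0,86],[0,0,0,-16,-1,0,86],[0,0,0,-50,0,0,86],[0,0,0,-90,0,0,86],[0,0,0,-90,0,0,86],[0,0,0,-90,0,0,86]]]}}

```text
t: 25.23
tool_pos: [0.6193, 0.1367, 0.2543]
eef_rot: [1.202, 1.211, -1.194]
wrist_force: [-0.1, -0.7, -0.8]
width: 0.0862
```

```bash
python3 g.py 580 -172 260 0.8;python3 - <<'E'
from h import *
s=camera("scene");t=camera("top")
cv2.imwrite("pics/c7.png",np.hstack([s["img"][110:330,210:500],t["img"][150:370,190:490]])[:,:,::-1])
E
```

```text
turn [-0.    -0.    -0.006] deg 0.4 shift [ -6.  -43.6 308.1] at [619.3 136.7 254.3] j [0.04 0.18 1.57 0.   1.38 1.6 ] w 86.2 t 25.2 F [-0.1 -0.7 -0.8]
```

View pics/c7.png

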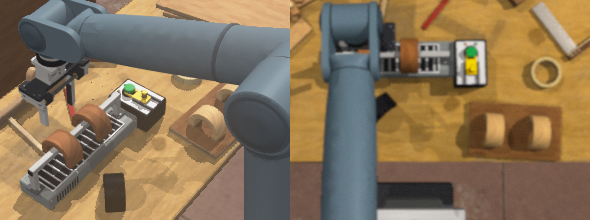

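Top: both dry bows stand on the board (488,130 and 537,130). Scene: both damp bows straddle the rail, well apart. Next the lock knob.

>>> {"fn": "move_arm", "kwargs": {"plan": [[[0,0,0,-6,-43,310,50],[0,0,0,-6,-43,310,50],[0,0,0,-6,-43,310,50],[0,0,0,-6,-43,310,50],[0,0,0,-6,-43,310,50],[0,0,0,-6,-43,310,50],[0,0,0,-6,-43,310,50],[0,0,0,-6,-43,310,50],[0,0,0,-6,-43,310,50],[0,0,0,-6,-43,310,50],[0,0,0,-6,-43,310,50]]]}}

```text
t: 26.25
tool_pos: [0.5785, -0.1728, 0.2553]
eef_rot: [1.199, 1.219, -1.2]
wrist_force: [0.1, 0.2, 0.0]
width: 0.0501
```

```bash
python3 g.py 580 -174 108 0.8;python3 - <<'E'
from h import *
s=camera("scene");t=camera("top")
print(proj(s,[[.5805,-.1743,.11],[.6335,-.1735,.097]]))
cv2.imwrite("pics/c8.png",cv2.resize(s["img"][130:250,300:420],(600,600),interpolation=cv2.INTER_CUBIC)[:,:,::-1])
E
```

```text
turn [ 0.    -0.002  0.002] deg 0.2 shift [147.3   1.8   1.4] at [ 578.5 -172.8  255.3] j [-0.48  0.11  1.65  0.    1.38  1.08] w 50.1 t 26.2 F [0.1 0.2 0. ]
[[354.18140551 200.96299554]
 [339.43080307 196.54016976]]
```

View pics/c8.png

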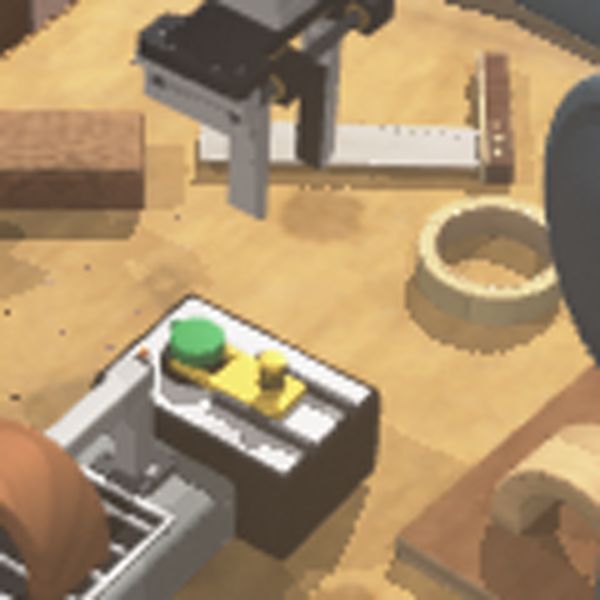

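The knob top is seen at (354.2,201.6) and predicted at (354.2,201.0); the cap agrees too. I go down and grip.

>>> {"fn": "move_arm", "kwargs": {"plan": [[[0,0,0,30,1,1,50],[0,0,0,65,1,1,50],[0,0,0,100,1,1,50],[0,0,0,130,1,1,50],[0,0,0,143,1,1,50],[0,0,0,145,1,1,50],[0,0,0,145,1,1,50],[0,0,0,145,1,1,10],[0,0,0,145,1,1,10],[0,0,0,145,1,1,10],[0,0,0,145,1,1,10],[0,0,0,145,1,1,10]]], "newtons": 15}}

```text
t: 27.35
tool_pos: [0.5805, -0.1752, 0.1129]
eef_rot: [1.199, 1.214, -1.198]
wrist_force: [-0.9, -0.5, 0.4]
width: 0.0195
```

```bash
python3 g.py 550 -174 108 0.8
```

```text
turn [-0.     0.001 -0.001] deg 0.1 shift [  4.9 -30.4  -1.6] at [ 580.5 -175.2  112.9] j [-0.48  0.26  1.75 -0.    1.13  1.08] w 19.5 t 27.4 F [-0.9 -0.5  0.4]
```

>>> {"fn": "move_arm", "kwargs": {"plan": [[[0,0,0,0,0,0,10],[0,0,0,0,0,0,10],[0,0,0,0,-3,0,10],[0,0,0,0,-9,0,10],[0,0,0,0,-15,0,10],[0,0,0,0,-21,0,10],[0,0,0,0,-26,0,10],[0,0,0,0,-30,0,10],[0,0,0,0,-31,0,10],[0,0,0,0,-31,0,10],[0,0,0,0,-31,0,10]]]}}

```text
t: 28.27
tool_pos: [0.5512, -0.1745, 0.1126]
eef_rot: [1.203, 1.211, -1.194]
wrist_force: [7.6, 5.5, -0.8]
width: 0.0153
```

```bash
python3 g.py 549 -174 113 0.8;python3 - <<'E'
from h import *
s=camera("scene")
k=blob(s,(20,150,90),(35,255,255),(330,185,380,235));print(k is not None and cv2.boundingRect(k.astype(np.float32)))
print(proj(s,[[.5505,-.1747,.11],[.5805,-.1743,.11]]))
cv2.imwrite("pics/c9.png",cv2.resize(s["img"][150:250,310:410],(500,500),interpolation=cv2.INTER_CUBIC)[:,:,::-1])
E
```

```text
turn [-0.001 -0.001 -0.006] deg 0.4 shift [-0.4 -2.2 -0.6] at [ 551.2 -174.5  112.6] j [-0.5   0.2   1.82  0.    1.11  1.05] w 15.3 t 28.3 F [ 7.6  5.5 -0.8]
False
[[362.63749501 205.40547774]
 [354.18140551 200.96299554]]
```

View pics/c9.png

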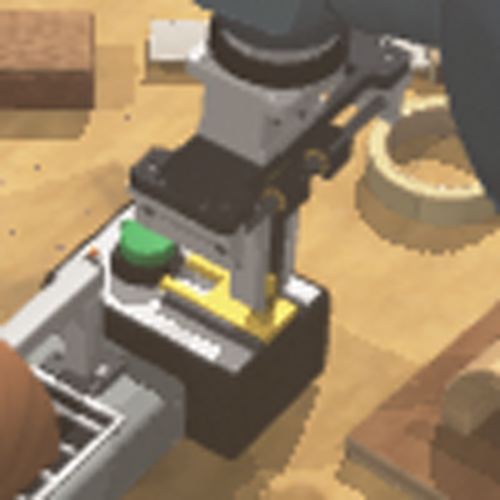

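The fork is clear of the cap and the wrist reads 7.6 N against the stop, 29 mm along. I release and rise.

>>> {"fn": "move_arm", "kwargs": {"plan": [[[0,0,0,0,0,0,40],[0,0,0,0,0,0,40],[0,0,0,0,0,0,40],[0,0,0,-15,0,0,40],[0,0,0,-35,0,0,40],[0,0,0,-55,0,0,40],[0,0,0,-55,0,0,40],[0,0,0,-55,0,0,0],[0,0,0,-55,0,0,0],[0,0,0,-55,0,0,0]]]}}

```text
t: 29.15
tool_pos: [0.548, -0.175, 0.1651]
eef_rot: [1.199, 1.219, -1.201]
wrist_force: [-0.2, -0.5, -0.8]
width: 0.0235
```

```bash
python3 g.py 633 -174 135 0.8;python3 - <<'E'
from h import *
s=camera("scene")
k=blob(s,(20,150,90),(35,255,255),(330,185,385,235));print(k is not None and cv2.boundingRect(k.astype(np.float32)))
E
```

```text
turn [-0.    -0.001  0.003] deg 0.2 shift [29.8 85.1  0.2] at [ 548.  -175.   165.1] j [-0.51  0.13  1.8  -0.    1.22  1.05] w 23.5 t 29.1 F [-0.2 -0.5 -0.8]
(361, 214, 3, 3)
```

>>> {"fn": "move_arm", "kwargs": {"plan": [[[0,0,0,0,30,0,0],[0,0,0,0,65,0,0],[0,0,0,5,85,0,0],[0,0,0,20,85,0,0],[0,0,0,30,85,0,0],[0,0,0,40,85,0,0],[0,0,0,45,85,0,0],[0,0,0,45,85,0,0],[0,0,0,45,85,0,0]]]}}

```text
t: 29.95
tool_pos: [0.6335, -0.1742, 0.1217]
eef_rot: [1.199, 1.216, -1.2]
wrist_force: [-0.0, -0.4, 0.6]
width: 0.0003
```

```bash
python3 g.py 633 -174 106 0.8
```

```text
turn [-0.001 -0.     0.001] deg 0.1 shift [15.7 -0.4 -0.2] at [ 633.5 -174.2  121.7] j [-0.44  0.36  1.61  0.    1.17  1.12] w 0.3 t 29.9 F [-0.  -0.4  0.6]
```

>>> {"fn": "move_arm", "kwargs": {"plan": [[[0,0,0,4,0,0,0],[0,0,0,8,0,0,0],[0,0,0,11,0,0,0],[0,0,0,14,0,0,0],[0,0,0,16,0,0,0],[0,0,0,17,0,0,0],[0,0,0,17,0,0,0],[0,0,0,17,0,0,0],[0,0,0,17,0,0,0]]]}}

```text
t: 30.7
tool_pos: [0.6345, -0.1745, 0.1062]
eef_rot: [1.199, 1.214, -1.199]
wrist_force: [-2.0, -0.2, 6.0]
width: 0.0003
```

```bash
python3 g.py 633 -174 106 0.8
```

```text
turn [-0.     0.001 -0.001] deg 0.1 shift [ 0.2 -1.5 -0.6] at [ 634.5 -174.5  106.2] j [-0.44  0.38  1.61 -0.    1.15  1.12] w 0.3 t 30.7 F [-2.  -0.2  6. ]
```

>>> {"fn": "move_arm", "kwargs": {"plan": [[[0,0,0,1,0,0,0],[0,0,0,2,0,0,0],[0,0,0,3,0,0,0],[0,0,0,3,0,0,0],[0,0,0,3,0,0,0],[0,0,0,3,0,0,0]]]}}

```text
t: 31.2
tool_pos: [0.6347, -0.1746, 0.106]
eef_rot: [1.198, 1.215, -1.199]
wrist_force: [-8.9, 2.5, 19.1]
width: 0.0008
```

Bottomed (19 N, z unchanged). I let it up and go back over the knob.

>>> {"fn": "move_arm", "kwargs": {"plan": [[[0,0,0,-10,0,0,0],[0,0,0,-35,0,0,0],[0,0,0,-65,0,0,20],[0,0,0,-65,-20,0,40],[0,0,0,-65,-50,0,40],[0,0,0,-65,-80,0,40],[0,0,0,-65,-83,0,40],[0,0,0,-65,-83,0,40],[0,0,0,-65,-83,0,40]]]}}

```text
t: 31.95
tool_pos: [0.5515, -0.1755, 0.1671]
eef_rot: [1.199, 1.215, -1.199]
wrist_force: [-0.6, 0.1, 0.4]
width: 0.0393
```

```bash
python3 g.py 550.5 -175 112 0.8
```

```text
turn [-0.     0.    -0.001] deg 0.1 shift [55.1 -1.  -0.5] at [ 551.5 -175.5  167.1] j [-0.5   0.14  1.79  0.    1.22  1.05] w 39.3 t 31.9 F [-0.6  0.1  0.4]
```

>>> {"fn": "move_arm", "kwargs": {"plan": [[[0,0,0,20,-1,0,42],[0,0,0,40,-1,0,42],[0,0,0,52,-1,0,42],[0,0,0,56,-1,0,42],[0,0,0,56,-1,0,10],[0,0,0,56,-1,0,10],[0,0,0,56,-1,0,10],[0,0,0,56,-1,0,10],[0,0,0,56,-1,0,10],[0,0,0,56,-1,0,10],[0,0,0,56,-1,0,10]]]}}

```text
t: 32.87
tool_pos: [0.5507, -0.1745, 0.112]
eef_rot: [1.201, 1.215, -1.197]
wrist_force: [0.8, 6.1, 3.5]
width: 0.0156
```

```bash
python3 g.py 581 -175 112 0.8
```

```text
turn [-0.    -0.001 -0.002] deg 0.1 shift [ 0.  30.3  0.9] at [ 550.7 -174.5  112. ] j [-0.5   0.2   1.82  0.    1.11  1.05] w 15.6 t 32.9 F [0.8 6.1 3.5]
```

Gripped. I slide it home with 1–2 mm of overtravel against the home stop.

>>> {"fn": "move_arm", "kwargs": {"plan": [[[0,0,0,0,4,0,10],[0,0,0,0,10,0,10],[0,0,0,0,16,0,10],[0,0,0,0,22,0,10],[0,0,0,0,27,0,10],[0,0,0,0,30,0,10],[0,0,0,0,32,0,10],[0,0,0,0,32,0,10],[0,0,0,0,32,0,10]]]}}

```text
t: 33.62
tool_pos: [0.5809, -0.1741, 0.1119]
eef_rot: [1.198, 1.22, -1.201]
wrist_force: [-7.2, 5.1, 8.7]
width: 0.0153
```

```bash
python3 g.py 581 -175 112 0.8
```

```text
turn [ 0.    -0.002  0.004] deg 0.2 shift [-0.1  0.1  0.9] at [ 580.9 -174.1  111.9] j [-0.48  0.27  1.74 -0.    1.13  1.08] w 15.3 t 33.6 F [-7.2  5.1  8.7]
```

At the home stop (-7 N). I release, rise and move away for the last check.

>>> {"fn": "move_arm", "kwargs": {"plan": [[[0,0,0,0,-1,0,42],[0,0,0,0,-1,0,42],[0,0,0,0,-1,0,42],[0,0,0,-20,-1,0,42],[0,0,0,-50,-1,0,42],[0,0,0,-90,-1,0,42],[0,0,0,-130,-1,0,42],[0,0,0,-150,-20,30,42],[0,0,0,-150,-50,60,42],[0,0,0,-150,-80,90,42],[0,0,0,-150,-110,120,42],[0,0,0,-150,-110,120,42]]]}}

```text
t: 34.62
tool_pos: [0.4701, -0.3008, 0.2612]
eef_rot: [1.201, 1.212, -1.206]
wrist_force: [-0.3, -0.0, 0.5]
width: 0.0419
```

Run:
```python
from h import *
s=camera("scene");t=camera("top");print(telemetry.sense()["t"],telemetry.sense()["tool_pos"])
for u in (232,):pass
h=cv2.cvtColor(t["img"],cv2.COLOR_RGB2HSV)
m=(h[204,225:345,1]>75);e=np.flatnonzero(np.diff(m.astype(int)))+225.5;print(e,np.round(plane(t,np.c_[e,0*e+204],.155)[:,1]*1000))
k=blob(s,(20,150,90),(35,255,255),(335,190,385,235));print(k is not None and cv2.boundingRect(k.astype(np.float32)))
cv2.imwrite("pics/c10.png",np.hstack([cv2.resize(s["img"][150:300,230:400],(400,353)),cv2.resize(t["img"][160:330,200:470],(400,252))[:,:] if 0 else cv2.resize(t["img"][160:330,210:402],(400,353))])[:,:,::-1])
```

```text
34.7167 [ 0.47276874 -0.29775707  0.26102031]
[225.5 257.5 276.5 299.5 318.5] [256. 163. 109.  42. -13.]
False
```

View pics/c10.png

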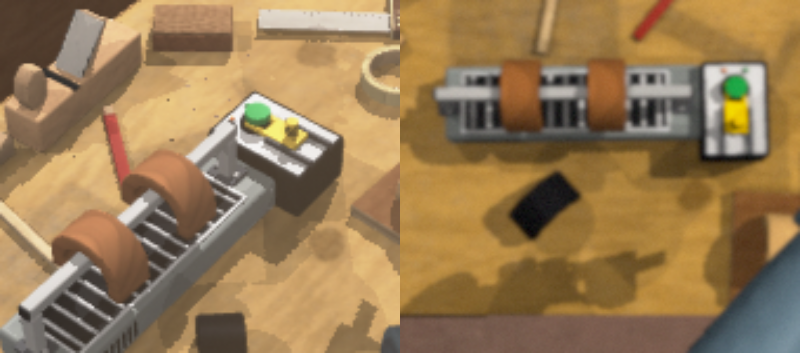

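Both damp bows straddle the rail about 121 mm apart, the tab is home under the cap, and the button is up. I hand in.

```bash
python3 -c "
from cell import order;print(order.job_done())"
```

```text
the job is handed in; nothing more can be done
None
```

The job is handed in after about 35 s of robot time; the system gave no verdict.

- **Dry bows:** both are off the rail and standing on the brown board, about 140 mm apart. I last saw the pair just before working the lock; in the final picture the arm hid most of the board.
- **Damp bows:** I found two, and both hang straddling the rail. In the final picture their centres are about 121 mm apart, leaving about 67 mm of clear air. No third damp bow was in view.
- **Lock and button:**
  - I drew the tab out about 29 mm, until it met its stop at about 8 N.
  - I pressed the button until it bottomed, with 19 N on the wrist and no further travel.
  - I slid the tab back against its home stop at about 7 N. The final picture shows it under the cap with the button up.
- **Left alone:** no move went near the rule, the tape roll or the black look-alike, and I saw no grip slip or knocked bow. I did not measure the rule and tape roll again at the end.
- **Checks that failed:** my colour search for the yellow tab found nothing usable on the later pictures, including the final one. I judged the tab's position by eye and by the wrist force.

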